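Press the push nut onto the castor axle

ROBOT

A 6-joint arm with a two-finger parallel gripper is mounted at the origin on the work surface. World frame = base frame: x ahead of the robot, y to its left, z up, the work surface at z = 0. Lengths are in m, angles in degrees, forces in N, time in s.
With the tool pointing down it reaches from about 0.4 to 0.825 m from the base axis. Payload 7 kg.
Tool frame: the origin (TCP) lies midway between the tips of the shut fingers; the grasp point (between the pads) lies 19 mm behind it (r.grasp_offset is the distance from the TCP to the grasp point, in m); z points along the fingers, x is the direction in which the jaws open and shut, and the axes are right-handed (so a half turn about z gives the same grasp; the last joint's range is limited). The gripper opens to 88 mm and grips with 3 to 60 N. Pads are 19 mm wide; open, the fingers measure 130 mm over their backs; the gripper's body (78 mm by 193 mm) begins 47 mm behind the grasp point.
Start: joints at [-54.196, 20.546, 0.682, 0, -70.136, -16.507], TCP at [0.223, -0.637, 0.227] pointing down, gripper open.
Joint ranges: [-176.03, 176.03], [-82.01, 121.73], [-58.28, 71.71], [-173.87, 95.51], [-174.79, -0.11], [-173.66, 173.66]. Speed limits (degrees/s): [136.94, 136.94, 172.46, 180, 180, 180].

INTERFACE

Orientations are given as [roll, pitch, yaw] about the fixed x, y, z axes, in that order (R = Rz(yaw) Ry(pitch) Rx(roll)).
In Python, from plant import r gives the robot as it stands.
- The arm moves only by the tool step_arm, never from a script. Its argument "deltas" is a list of rows, each a list of 7 numbers: the turn, a rotation vector about the tool's x, y, z in rad, then the shift along the tool's x, y, z in mm, then the opening, from -1 (shut) to 1 (fully open), so that 0 is half open. In form: [[ax, ay, az, x, y, z, grip], ...]. A call has 1 to 10 rows; each row shifts and turns the pose as measured when the row begins, along the tool's axes as they then stand; what a row does not reach is not made up. A row lasts 1/10 s, in which the tool goes at most 50 mm and 8.59 degrees, less where a joint would pass 70% of its speed; a pose out of reach is approached as far as the arm can. A call with a gripper value outside its range is refused whole. The fingers move at their own pace and stop on an object; "squeeze" is the grip in N (left out, the last holds). Time passes only in rows, so rows that do not move let the fingers close. It gives the time, the measured TCP pose, the force and the opening at its end, in the units of the state.
- r.get_state(): the state, without advancing time (a new reading comes with each control period).
- r.capture(name): name is "scene" or "side" or "wrist"; returns the picture (384x512x3 uint8, red, green, blue); there is no depth.
- r.camera_info(name): a dict with "vertical_fov" (degrees; the focal length in pixels is half the picture's height over the tangent of half this angle, whatever the lens; pixels are square), "cx", "cy" (the principal point, pixels), "k1" (the pictures are not rectified: a ray, as slopes to the right and down, at radius r is drawn at 1 + k1 r^2 times it, then the intrinsics apply), "view" (4x4, takes a point from world to camera coordinates). Camera axes: x right, y down, z forward; pixel columns grow to the right and rows downward; lengths in m; the calibration is good to about 2 mm. A picture is of the moment at which its call begins: read the wrist's pose just before it. camera_info takes no time and is no camera call; for the wrist camera it gives the pose at the moment of the call.
- r.close_job(): hands the job in, once; it reports no verdict.
The state is a dict: "time_s": time; "joints": joint angles; "qd": joint speeds; "joint_torque": joint torques, N m; "tcp_pos": TCP position; "eef_rot": TCP orientation; "contact_force": force on the tool from outside, world axes, zero at the start; "moment": the same for the moment, N m; "gripper_width": finger opening in m.
Only numpy, scipy, OpenCV 4.12 (cv2) and the standard library are available. Lean on these libraries where they do the work, as an engineer would, in place of code of your own. Each camera call takes 0.05 s, during which the arm holds its last target.

TASK

The loose castor wheel of the gear trolley stands on its upright axle: pick up the toothed push nut, slip it over the axle tip and press it straight down until it bites and holds the wheel down against the spring washer, firm and without play. Do not crush the spring washer flat; let go of the nut, and leave the other things where they are.

Things in the scene. Friction and masses are not known exactly. Their poses are not given: they have to be found in the camera images.
- nut_center (a point): Point on the push nut's axis, half-way up (10 mm above its underside); z is its axis, up. The nut is a steel collar of 29.6 mm outside diameter, 20 mm high, open right through (15 mm bore at the bottom). It lies on the table, right way up for use, among two things of like size, a plain spacer and a dial; which lies where differs each time.
- nut: The push nut, 35 to 65 g; origin at the centre of its underside. Four sprung teeth inside it, 12.5 mm above the underside, leave a 9 mm gap and slope upward: on the axle the nut slides down under load, is hard to draw up again, and springs back by under 0.6 mm when let go.
- axle_tip (a point): Top centre of the upright, fixed steel axle, 94 mm above the table: plain, 12 mm in diameter, its last 6 mm tapered to 5 mm. The wheel's hub face, on which the nut's underside comes to bear, lies 22 to 40 mm below this point: it differs each time and is not measured, so feel for it.
- axle: Steel plate 100 x 90 x 8 mm fixed to the table, with the axle at its centre; origin under its centre. A 75 mm rubber wheel lies flat round the axle, its hub (26 mm across) 16 mm proud of its face. Pushing the nut on takes 5 to 10 N; stopped half-way, 1 to 6 N of it stay. Once on the hub the push climbs by about 3.5 N per mm that the wheel goes down: 8 to 12 N at rest is right.
- wheel (a joint): How far the wheel is pressed down on the spring washer beneath it, in m: 0 with the wheel loose, growing downwards, 3.5 N per mm. Rightly held at 0.001 to 0.005 (best 0.0027); crushed beyond 0.006; hard stop at 0.0075.
- spacer_mid (a point): Bystander: plain steel spacer ring, 30 mm outside, 17 mm bore, 14 mm high, no teeth. Point at its centre.
- dial_mid (a point): Bystander: dark steel dial, 32 mm across at its foot, 20 mm high, no hole. Point at its centre.
- jar: Bystander: glass jar with steel cap, 64 mm across, 90 mm high. Origin under its centre.
- driver_grip (a point): Bystander: screwdriver lying on the table; point on its handle.
- spanner_grip (a point): Bystander: wrench lying on the table; point on its handle.
- pencil_mid (a point): Bystander: red pencil, 8 mm thick, 120 mm long, lying on the table; point at its middle.
- old_wheel: Bystander: worn rubber wheel, 75 mm across, 26 mm high, lying flat. Origin under its centre.
Things that resemble listed ones, but are neither listed nor needed, are in the scene too. What is shaped like the nut but green is not meant. What is shaped like the axle but blue or red is not meant.

How it is judged:
By the outcome, as a careful person would: the job done as asked, in the order asked, and still so for the second after the job is handed in, with the robot touching nothing.
It also fails if it takes over 54 s, if anything falls off the work surface, if the arm or the gripper's body presses on something with over 40 N, if the wrist force passes 120 N, or if a joint passes its speed limit or range.

## Working session

There is one attempt and no reset: what is moved stays moved. The work goes in short steps, Python scripts to look and compute and a tool call to move; the robot and the scene stay as the last step left them, time stands still between calls to the robot, and variables do not carry over. Pictures are saved under pics/ and viewed, and the job is handed in when it is done.

Besides the shell and the picture viewer there is one more tool, called after "Request:" in YAML: its name, and indented under it one key for each argument. step_arm: Moves the arm, as the interface text tells. Its arguments: {"type":"object","properties":{"deltas":{"type":"array","items":{"type":"array","items":{"type":"number"}}},"squeeze":{"type":"number"}},"required":["deltas"]}

```bash
ls; mkdir -p pics; python3 - <<'E'
from plant import r
import cv2
for n in ["scene","side","wrist"]:
    i=r.camera_info(n); print(n,{k:(v if k!='view' else None) for k,v in i.items()}); print(i['view'])
    cv2.imwrite(f'pics/{n}0.png',r.capture(n)[:,:,::-1])
print(r.get_state())
E
```

```text
pics
scene {'vertical_fov': 47.755074826460095, 'cx': 247.3469980103087, 'cy': 181.00488310103867, 'k1': 0.03279955971066168, 'view': None}
[[-0.77701213  0.62910443 -0.02190381  0.40000939]
 [ 0.45950754  0.54307195 -0.70279847 -0.21932984]
 [-0.43023828 -0.5561479  -0.71105171  1.46408751]
 [ 0.          0.          0.          1.        ]]
side {'vertical_fov': 57.70595168338164, 'cx': 256.51725579455353, 'cy': 192.3776368318136, 'k1': -7.039878964671114e-05, 'view': None}
[[ 0.98529015 -0.16978332  0.01941526 -0.51697971]
 [-0.09659016 -0.64702255 -0.75632808  0.11958653]
 [ 0.140974    0.74332728 -0.65390434  0.67223535]
 [ 0.          0.          0.          1.        ]]
wrist {'vertical_fov': 62.460336539156586, 'cx': 256.96796029085425, 'cy': 194.2793565549585, 'k1': -0.034474573519423284, 'view': None}
[[-0.33130534  0.94352082  0.0022889   0.67368997]
 [ 0.9011414   0.31570358  0.2971118  -0.03707782]
 [ 0.27960855  0.10049735 -0.95483996  0.39229114]
 [ 0.          0.          0.          1.        ]]
{'time_s': 0.15, 'joints': array([-5.41976661e+01,  2.05813586e+01,  6.47713441e-01, -1.33701739e-02,
       -7.01356026e+01, -1.65077839e+01]), 'qd': array([ 0.02596976, -0.16322746,  0.1447661 ,  0.1838686 , -0.05618305,
       -0.0365612 ]), 'joint_torque': array([-9.07648682e-04, -5.83273888e+01,  2.93294638e+01,  7.00124994e+00,
        8.81026033e-03, -1.04099649e-04]), 'tcp_pos': array([ 0.22290369, -0.63676367,  0.22586355]), 'eef_rot': array([-1.79992374e+02, -6.99654047e-02,  1.09289995e+02]), 'contact_force': array([ 0.75540146,  0.64333317, -0.73116753]), 'moment': array([-0.03443171,  0.02583344, -0.0421263 ]), 'gripper_width': 0.0872660060865178}
```

View pics/scene0.png

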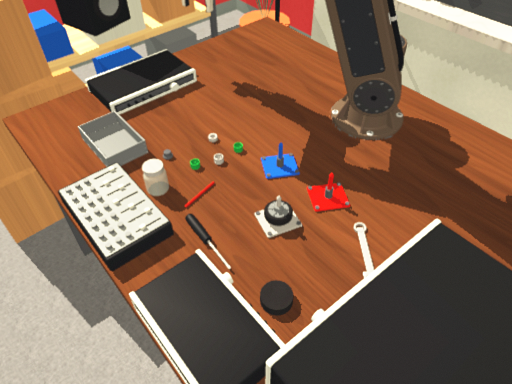

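View pics/side0.png

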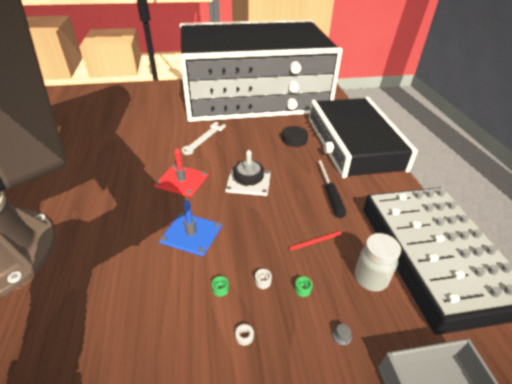

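View pics/wrist0.png

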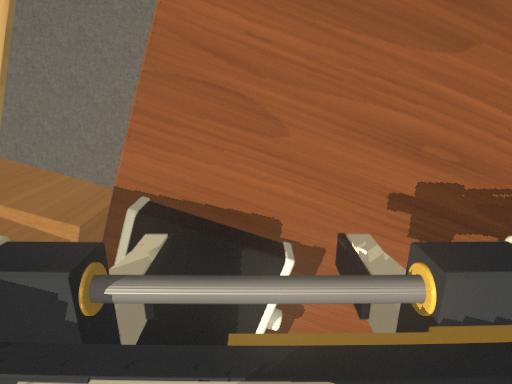

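The nut candidates are the whitish rings at side (263,279) and (244,335); the dial is at (342,333). The axle tip is near side (249,152) and scene (279,197). I'll zoom in and triangulate.

```bash
cat > h.py <<'E'
import numpy as np, cv2
def und(info,uv):
    f=384/2/np.tan(np.radians(info['vertical_fov'])/2)
    d=np.array([(uv[0]-info['cx'])/f,(uv[1]-info['cy'])/f]); s=d.copy()
    for _ in range(20): s=d/(1+info['k1']*(s@s))
    return s
def ray(info,uv):
    s=und(info,uv); V=np.array(info['view']); R=V[:3,:3]
    d=R.T@np.array([s[0],s[1],1]); return -R.T@V[:3,3], d/np.linalg.norm(d)
def plane(info,uv,z):
    o,d=ray(info,uv); return o+d*(z-o[2])/d[2]
def tri(a,b):
    (o1,d1),(o2,d2)=a,b
    t=np.linalg.lstsq(np.c_[d1,-d2],o2-o1,rcond=None)[0]
    p,q=o1+t[0]*d1,o2+t[1]*d2
    return (p+q)/2,np.linalg.norm(p-q)
def proj(info,p):
    V=np.array(info['view']); c=V[:3,:3]@np.asarray(p)+V[:3,3]; s=c[:2]/c[2]
    s=s*(1+info['k1']*(s@s)); f=384/2/np.tan(np.radians(info['vertical_fov'])/2)
    return s*f+[info['cx'],info['cy']]
E
python3 - <<'E'
import cv2,numpy as np
a=cv2.imread('pics/side0.png');b=cv2.imread('pics/scene0.png')
def z(im,x,y,w,h,k): return cv2.resize(im[y:y+h,x:x+w],None,fx=k,fy=k,interpolation=cv2.INTER_NEAREST)
s1=z(a,205,260,100,100,4); s2=z(a,215,140,66,66,6)[:400,:400]
cv2.imwrite('pics/z1.png',np.hstack([s1[:396],z(a,215,140,66,66,6)]))
cv2.imwrite('pics/z2.png',np.hstack([z(b,190,120,66,66,6),z(b,245,180,66,66,6)]))
E
```

```text
(no output)
```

View pics/z1.png

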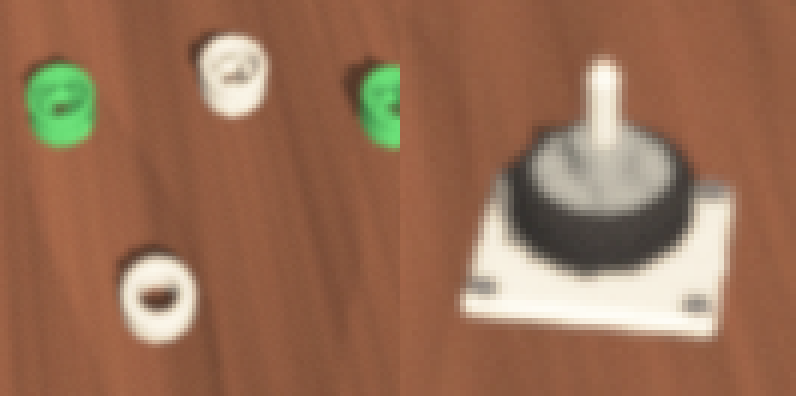

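View pics/z2.png

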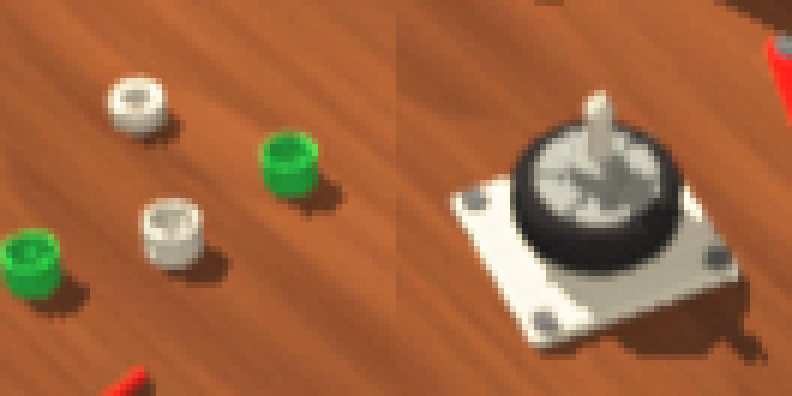

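```bash
python3 - <<'E'
from plant import r
from h import *
S=r.camera_info('side');C=r.camera_info('scene')
def blob(f,uv):
    im=cv2.imread(f); hsv=cv2.cvtColor(im,cv2.COLOR_BGR2HSV)
    m=((hsv[...,1]<90)&(hsv[...,2]>70)).astype(np.uint8)
    n,l,st,ce=cv2.connectedComponentsWithStats(m)
    k=min(range(1,n),key=lambda i:np.linalg.norm(ce[i]-uv)); print(st[k],ce[k])
    x,y,w,h=st[k][:4]; return np.array([x+w/2-.5,y+h/2-.5])
for name,u,v in [('nut',(263,279),(218.7,159)),('spacer',(244,335),(213,138))]:
    a=blob('pics/side0.png',u);b=blob('pics/scene0.png',v)
    print(name,a,b,tri(ray(S,a),ray(C,b)),plane(S,a,.01),plane(C,b,.01))
a=(248.4,149.5);b=(278.3,195.3)
print('tip',tri(ray(S,a),ray(C,b)),plane(S,a,.094),plane(C,b,.094))
# base plate corners scene/side at z=.008
for uv in [(215+61/6+0,140+300/6),(215+318/6,140+325/6),(215+330/6,140+190/6)]: print(plane(S,uv,.008))
for uv in [(245+55/6,180+198/6),(245+148/6,180+340/6),(245+342/6,180+270/6)]: print(plane(C,uv,.008))
for n,u,v in [('red',(179,150),(331,174)),('blue',(186,203),(281,145)),('jar',(380,240),(153,163))]: print(n,tri(ray(S,u),ray(C,v)))
for n,u in [('drv',(336,203)),('driver tip',(321,162)),('pencil',(315,241)),('dial',(342,333)),('g1',(221,286)),('g2',(304,287)),('spanner',(204,138)),('oldw',(295,136))]: print(n,plane(S,u,.01))
E
```

```text
[254 268  18  22 316] [262.83227848 278.14240506]
[214 153  10  12  99] [218.4040404  158.51515152]
nut [262.5 278.5] [218.5 158.5] (array([ 0.5110739 , -0.1432321 ,  0.00874078]), np.float64(0.0004461978716865456)) [ 0.51067836 -0.14398586  0.01      ] [ 0.51204614 -0.14212383  0.01      ]
[235 323  20  23 351] [244.23361823 333.94871795]
[208 133  10  10  73] [212.47945205 137.16438356]
spacer [244.5 334. ] [212.5 137.5] (array([ 0.46413647, -0.23983586,  0.00506445]), np.float64(0.0006836783850210622)) [ 0.46348608 -0.24216213  0.01      ] [ 0.46767347 -0.23481874  0.01      ]
tip (array([0.52932524, 0.14502295, 0.09521978]), np.float64(0.000527675107222829)) [0.5293958  0.14703907 0.094     ] [0.52883092 0.14416798 0.094     ]
[0.46950346 0.11401015 0.008     ]
[0.56618294 0.08452817 0.008     ]
[0.58785369 0.16807218 0.008     ]
[0.56633147 0.0929821  0.008     ]
[0.58648906 0.17925948 0.008     ]
[0.49706638 0.20465448 0.008     ]
red (array([0.37188731, 0.17428462, 0.09052469]), np.float64(0.0034620166023236264))
blue (array([ 0.38554175, -0.00316522,  0.08433073]), np.float64(0.0010030951087119783))
jar (array([ 0.70929818, -0.16005276,  0.09752768]), np.float64(0.003929501780565327))
drv [0.71206927 0.02970499 0.01      ]
driver tip [0.72703555 0.18680528 0.01      ]
pencil [ 0.63143976 -0.07228885  0.01      ]
dial [ 0.61705108 -0.2653817   0.01      ]
g1 [ 0.43516861 -0.14802488  0.01      ]
g2 [ 0.58023394 -0.17315921  0.01      ]
spanner [0.43359536 0.34565969 0.01      ]
oldw [0.69189489 0.3201981  0.01      ]
```

Request:
step_arm:
  deltas:
    - [0, 0, 0.1123, 0, 0, 0, 1]
    - [0, 0, 0.1123, 0, 0, 0, 1]
    - [0, 0, 0.1123, 0, 0, 0, 1]
    - [0, 0, 0, 40, 23, 0, 1]
    - [0, 0, 0, 40, 23, 0, 1]
    - [0, 0, 0, 40, 23, 0, 1]
    - [0, 0, 0, 40, 23, 0, 1]
    - [0, 0, 0, 40, 23, 0, 1]
    - [0, 0, 0, 40, 23, 0, 1]
  squeeze: 50

```text
time_s: 1.05
tcp_pos: [0.3647, -0.394, 0.221]
eef_rot: [-179.7, -0.4, 88.6]
contact_force: [0.2, -1.2, 0.3]
gripper_width: 0.0876
```

Request:
step_arm:
  deltas:
    - [0, 0, 0, 36, 20, 5, 1]
    - [0, 0, 0, 36, 20, 8, 1]
    - [0, 0, 0, 36, 20, 10, 1]
    - [0, 0, 0, 36, 20, 10, 1]
    - [0, 0, 0, 36, 20, 10, 1]
    - [0, 0, 0, 30, 20, 10, 1]
    - [0, 0, -0.02, 26, 15, 10, 0.2]
    - [0, 0, 0, 0, 0, 0, 0.2]

```text
time_s: 1.85
tcp_pos: [0.511, -0.1458, 0.1575]
eef_rot: [-179.9, -0.4, 90.1]
contact_force: [-1.0, 0.1, -0.4]
gripper_width: 0.0766
```

```bash
cat > look.py <<'E'
import sys
from plant import r
from h import *
n,cam=sys.argv[1],sys.argv[2]
i=r.camera_info(cam); s=r.get_state(); im=r.capture(cam)
cv2.imwrite(f'pics/{n}.png',im[:,:,::-1]); import pickle; pickle.dump((i,s),open(f'pics/{n}.pkl','wb'))
print(s['tcp_pos'].round(4),s['eef_rot'].round(2),s['contact_force'].round(2),s['gripper_width'],s['joints'].round(1))
E
python3 look.py w1 wrist
```

```text
[ 0.511  -0.1458  0.1575] [-179.86   -0.36   90.12] [-0.96  0.11 -0.37] 0.07655891898123961 [  5.   10.5 -22.6  -0.4 -57.  -94.6]
```

View pics/w1.png

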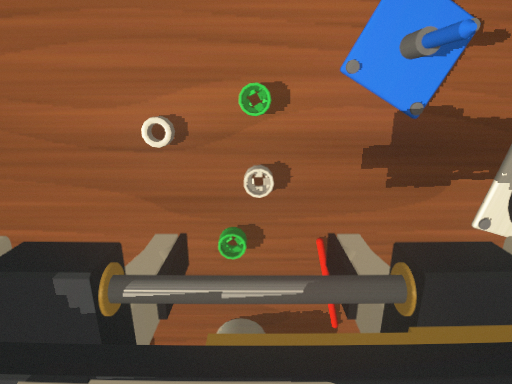

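The wrist picture confirms the toothed nut at (258,181), with the plain spacer at (158,132) and green ones at (255,99) and (232,243).

```bash
python3 - <<'E'
from h import *; import pickle
i,s=pickle.load(open('pics/w1.pkl','rb'))
im=cv2.imread('pics/w1.png'); hsv=cv2.cvtColor(im,cv2.COLOR_BGR2HSV)
for h in [((hsv[...,1]<80)&(hsv[...,2]>90))]:
    n,l,st,ce=cv2.connectedComponentsWithStats(h.astype(np.uint8))
    k=min(range(1,n),key=lambda j:np.linalg.norm(ce[j]-(258,181)));print(st[k],ce[k])
cv2.imwrite('pics/z3.png',cv2.resize(im[155:210,230:290],None,fx=10,fy=10,interpolation=0))
print(plane(i,(257.5,181),.0125))
x,y,w,hh=st[k][:4]
p=plane(i,(x-.5,y+hh/2),.01);q=plane(i,(x+w-.5,y+hh/2),.01);print(p,q,(p+q)/2)
print(proj(i,(.5111,-.1432,.01)), proj(i,s['tcp_pos']))
E
```

```text
[244 165  30  33 677] [258.2127031  181.26440177]
[ 0.51057775 -0.14389225  0.0125    ]
[ 0.51176942 -0.15785004  0.01      ] [ 0.51172874 -0.12787647  0.01      ] [ 0.51174908 -0.14286326  0.01      ]
[258.17087745 180.8696472 ] [256.15890573 248.40593805]
```

View pics/z3.png

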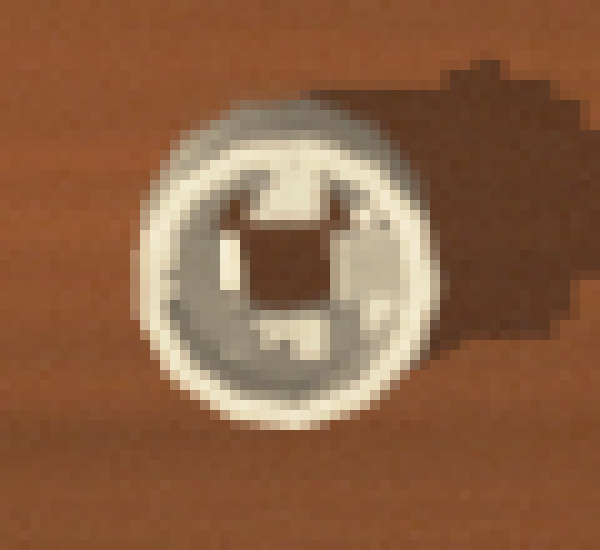

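Request:
step_arm:
  deltas:
    - [0, 0, 0, 2, 0, 35, 0.1]
    - [0, 0, 0, 0, 0, 35, 0.1]
    - [0, 0, 0, 0, 0, 30, 0.1]
    - [0, 0, 0, 0, 0, 20, 0.1]
    - [0, 0, 0, 0, 0, 0, 0.1]

```text
time_s: 2.4
tcp_pos: [0.5107, -0.1468, 0.0371]
eef_rot: [179.9, -0.3, 90.0]
contact_force: [0.1, -0.4, -0.2]
gripper_width: 0.0489
```

```bash
python3 look.py w2 wrist
```

```text
[ 0.5107 -0.1468  0.0371] [179.85  -0.31  89.98] [ 0.11 -0.38 -0.19] 0.0488615385650738 [  4.9  18.9 -30.5  -0.5 -40.4 -94.6]
```

View pics/w2.png

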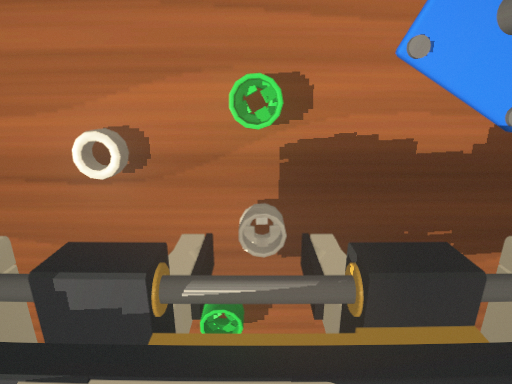

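The nut, at (262,230), sits between the fingers, about 3.5 mm towards tool +x.

Request:
step_arm:
  deltas:
    - [0, 0, 0, 3.5, 0.3, 0, 0.1]
    - [0, 0, 0, 0, 0, 15, 0.1]
    - [0, 0, 0, 0, 0, 14, 0.1]
    - [0, 0, 0, 0, 0, 3, 0.1]

```text
time_s: 2.85
tcp_pos: [0.5164, -0.1439, 0.0124]
eef_rot: [179.2, -0.3, 89.9]
contact_force: [0.1, -0.3, 0.5]
gripper_width: 0.0479
```

Request:
step_arm:
  deltas:
    - [0, 0, 0, 0, 0, 0, 0.1]
    - [0, 0, 0, 0, 0, 0, 0.1]

```text
time_s: 3.05
tcp_pos: [0.5177, -0.1439, 0.0145]
eef_rot: [179.0, -0.3, 90.0]
contact_force: [0.1, 0.5, -0.1]
gripper_width: 0.0483
```

```bash
python3 look.py w3 wrist
```

```text
[ 0.5177 -0.1439  0.0145] [178.99  -0.3   89.95] [ 0.08  0.47 -0.11] 0.04830696723239448 [  5.2  20.9 -31.6  -0.3 -36.5 -95. ]
```

View pics/w3.png

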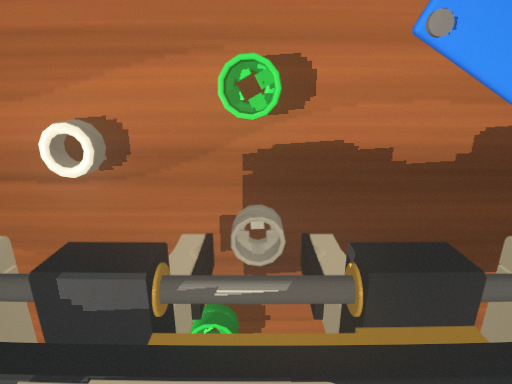

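Request:
step_arm:
  deltas:
    - [0.01, 0, 0, 0, -3, 3, 0.1]
    - [0.008, 0, 0, 0, -3, 0, 0.1]

```text
time_s: 3.3
tcp_pos: [0.5123, -0.1438, 0.0127]
eef_rot: [179.9, -0.3, 90.0]
contact_force: [-0.3, -1.4, 0.1]
gripper_width: 0.0481
```

```bash
python3 -c "
from plant import r
s=r.get_state()
for k in s: print(k,s[k])"
```

```text
time_s 3.3
joints [  5.22058939  21.07766136 -31.54389681  -0.48603429 -37.28986012
 -94.87290308]
qd [-0.02790465 -0.8526329   0.74674945 -0.59373001 -5.4733968   0.45390008]
joint_torque [ 1.60091190e-02 -4.84942961e+01  1.89421606e+01  4.54762772e+00
  1.64394043e-01 -1.37636883e-02]
tcp_pos [ 0.51230671 -0.14383187  0.01272944]
eef_rot [179.93779347  -0.30143164  89.96139721]
contact_force [-0.27309727 -1.42968217  0.13953121]
moment [-0.03055173 -0.01100513  0.0496837 ]
gripper_width 0.048057780956512204
```

Request:
step_arm:
  deltas:
    - [0, 0, 0, 0.5, -1, 3, 0.1]
    - [0, 0, 0, 0, 0, 3, 0.1]
    - [0, 0, 0, 0, 0, 2, 0.1]
    - [0, 0, 0, 0, 0, 0, 0.1]

```text
time_s: 3.7
tcp_pos: [0.511, -0.1432, 0.0042]
eef_rot: [180.0, -0.3, 90.0]
contact_force: [-0.4, -0.5, 0.1]
gripper_width: 0.0482
```

Request:
step_arm:
  deltas:
    - [0, 0, 0, 0, 0, 0, -1]
    - [0, 0, 0, 0, 0, 0, -1]
    - [0, 0, 0, 0, 0, 0, -1]
    - [0, 0, 0, 0, 0, 0, -1]
  squeeze: 50

```text
time_s: 4.1
tcp_pos: [0.511, -0.1432, 0.0039]
eef_rot: [180.0, -0.3, 90.0]
contact_force: [-0.1, 0.3, -0.7]
gripper_width: 0.028
```

Request:
step_arm:
  deltas:
    - [0, 0, 0, 0, 0, 0, -1]
    - [0, 0, 0, 0, 0, -10, -1]
    - [0, 0, 0, 0, 0, -20, -1]
    - [0, 0, 0, 0, 0, -30, -1]
    - [0, 0, 0, 0, 0, -40, -1]
    - [0, 0, 0, 0, 0, -40, -1]
    - [0, 0, 0, 0, 0, 0, -1]

```text
time_s: 4.8
tcp_pos: [0.5099, -0.1445, 0.1516]
eef_rot: [-179.9, -0.2, 90.0]
contact_force: [0.2, -0.3, -0.7]
gripper_width: 0.0278
```

```bash
python3 look.py w4 wrist; python3 look.py s4 side
```

```text
[ 0.5099 -0.1445  0.1516] [-179.86   -0.24   89.98] [ 0.19 -0.29 -0.65] 0.02781411572038576 [  5.2  10.7 -23.3  -0.3 -56.1 -95.1]
[ 0.5086 -0.1442  0.1493] [-179.7    -0.28   89.93] [-0.61  0.71 -0.65] 0.02778614248464308 [  5.2  10.8 -23.5  -0.4 -56.  -95.1]
```

View pics/w4.png

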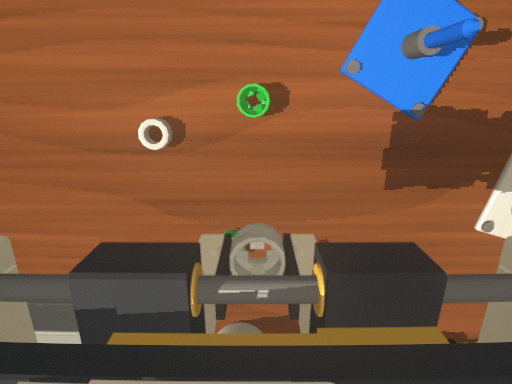

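View pics/s4.png

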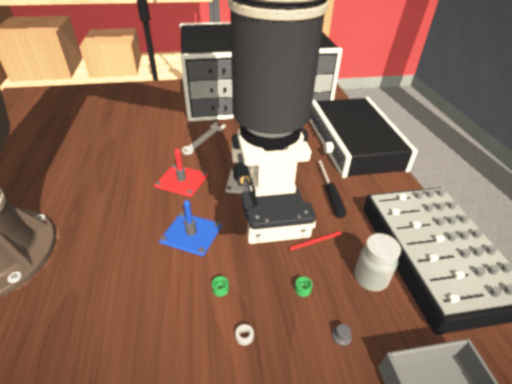

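The nut is gripped (top ring at about wrist (257,254)). Next I'll move to just beyond the axle in x, so that the wrist camera sees the tip.

Request:
step_arm:
  deltas:
    - [0, 0, 0, 30, 5, -5, -1]
    - [0, 0, 0, 35, 8, 0, -1]
    - [0, 0, 0, 35, 8, 0, -1]
    - [0, 0, 0, 35, 8, 0, -1]
    - [0, 0, 0, 35, 8, 0, -1]
    - [0, 0, 0, 35, 8, 0, -1]
    - [0, 0, 0, 35, 8, 0, -1]
    - [0, 0, 0, 25, 8, 0, -1]
    - [0, 0, 0, 15, 6, 0, -1]
    - [0, 0, 0, 0, 0, 0, -1]

```text
time_s: 5.9
tcp_pos: [0.5691, 0.1437, 0.1411]
eef_rot: [-178.4, 0.0, 89.6]
contact_force: [0.4, -0.8, -0.8]
gripper_width: 0.0276
```

```bash
python3 look.py w5 wrist
```

```text
[0.5691 0.1437 0.1411] [-1.7839e+02  4.0000e-02  8.9630e+01] [ 0.36 -0.81 -0.81] 0.027608530811144054 [  32.7   17.2  -15.7   -1.   -58.5 -122.5]
```

View pics/w5.png

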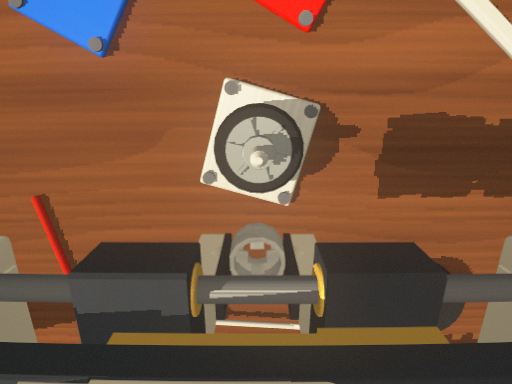

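```bash
python3 - <<'E'
from h import *; import pickle
i,s=pickle.load(open('pics/w5.pkl','rb'))
im=cv2.imread('pics/w5.png')
cv2.imwrite('pics/z5.png',np.hstack([cv2.resize(im[130:180,230:290],None,fx=6.5,fy=6.5,interpolation=0),cv2.resize(im[215:290,220:298],None,fx=5,fy=325/75,interpolation=0)]))
for t in [(257,158),(258,157)]: print('tip',plane(i,t,.094))
b=[(232,87.5),(311,111.5),(284,198),(209.5,177.5)]
P=[plane(i,u,.0085) for u in b]; print(np.round(P,4)); print('plate c',np.mean(P,0))
p=s['tcp_pos']; print(proj(i,(.5293,.1455,.094)),'tcp',proj(i,p),'nutc',proj(i,p+[0,0,.0061]),'nuttop',proj(i,p+[0,0,.0161]))
for c in ('side','scene'):
  from plant import r
  j=r.camera_info(c); print(c,proj(j,(np.mean(P,0)[0],np.mean(P,0)[1],.0085)),[proj(j,q).round(1) for q in P])
E
```

```text
tip [0.52633451 0.14438846 0.094     ]
tip [0.52567381 0.14505165 0.094     ]
[[0.4773 0.1226 0.0085]
 [0.4982 0.193  0.0085]
 [0.5791 0.1701 0.0085]
 [0.5584 0.0991 0.0085]]
plate c [0.52824375 0.14622481 0.0085    ]
[258.7021522 162.4351119] tcp [256.20399378 248.40530932] nutc [256.17320211 253.35153985] nuttop [256.11788834 262.23982515]
side [247.83721036 179.06053291] [array([228.1, 187.2]), array([233.3, 168.7]), array([266.4, 171.3]), array([263.6, 190.3])]
scene [278.06022157 217.5604401 ] [array([286.2, 203.2]), array([298.6, 222.4]), array([269.5, 232.9]), array([257.9, 212.8])]
```

View pics/z5.png

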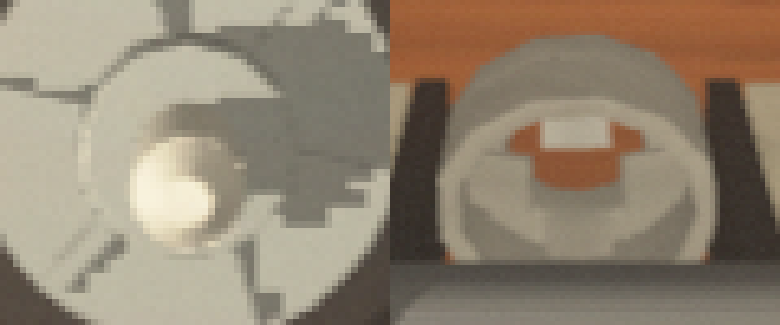

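Request:
step_arm:
  deltas:
    - [-0.028, 0, 0.006, 0, -10, 0, -1]
    - [0, 0, 0, 0, -14, 5, -1]
    - [0, 0, 0, 0.5, -12, 5, -1]
    - [0, 0, 0, 0, -4, 5, -1]
    - [0, 0, 0, 0, 0, 5, -1]
    - [0, 0, 0, 0, 0, 0, -1]

```text
time_s: 6.55
tcp_pos: [0.525, 0.137, 0.1182]
eef_rot: [-179.7, 0.2, 88.9]
contact_force: [-0.3, -0.4, -1.6]
gripper_width: 0.0282
```

Request:
step_arm:
  deltas:
    - [0, 0, -0.019, 7, 3, 0, -1]
    - [0, 0, 0, 0, 0, 4, -1]
    - [0, 0, 0, 0, 0, 4, -1]
    - [0, 0, 0, 0, 0, 0, -1]

```text
time_s: 6.95
tcp_pos: [0.5301, 0.1443, 0.1094]
eef_rot: [-179.8, 0.2, 90.1]
contact_force: [0.2, 0.5, -0.9]
gripper_width: 0.0276
```

```bash
python3 look.py w6 wrist; python3 look.py s6 side;python3 look.py c6 scene; python3 - <<'E'
import cv2,numpy as np
a=cv2.imread('pics/s6.png');b=cv2.imread('pics/c6.png');c=cv2.imread('pics/w6.png')
z=lambda im,x,y,k:cv2.resize(im[y:y+80,x:x+80],None,fx=k,fy=k,interpolation=0)
cv2.imwrite('pics/z6.png',np.hstack([z(a,205,110,5),z(b,240,150,5)]))
E
```

```text
[0.5301 0.1443 0.1094] [-179.77    0.23   90.08] [ 0.2   0.47 -0.94] 0.027578848519462188 [ 3.570e+01  1.510e+01 -2.400e+01  1.000e-01 -5.120e+01 -1.257e+02]
[0.5302 0.1443 0.1097] [-179.78    0.23   90.08] [-0.04 -0.01 -0.82] 0.027801816543421082 [ 3.570e+01  1.510e+01 -2.400e+01  1.000e-01 -5.130e+01 -1.257e+02]
[0.5302 0.1443 0.1099] [-179.79    0.22   90.08] [-0.65  0.21 -0.59] 0.02772345529296305 [ 3.570e+01  1.510e+01 -2.400e+01  1.000e-01 -5.130e+01 -1.257e+02]
```

View pics/z6.png

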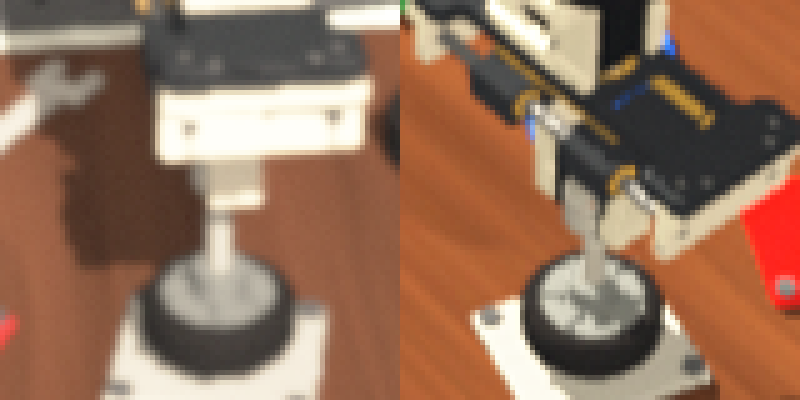

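View pics/w6.png

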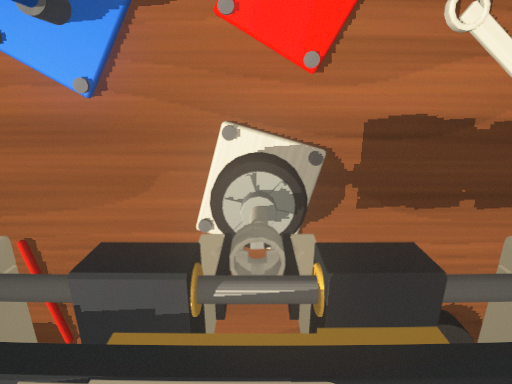

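```bash
python3 - <<'E'
from h import *; import pickle
i,s=pickle.load(open('pics/s6.pkl','rb')); p=s['tcp_pos']
for dy in (-.015,-.025,-.035): print(dy,[proj(i,p+[dx,dy,0.0]).round(1) for dx in(-.0095,0,.0095)])
print(proj(i,p+[0,0,-.004]),proj(i,[.5285,.1445,.094]))
a=cv2.imread('pics/s6.png');print(a[148,235:265].sum(1)); print(a[157,235:265].sum(1))
E
```

```text
-0.015 [array([245.7, 148.3]), array([250., 148.]), array([254.2, 147.7])]
-0.025 [array([246.4, 150.9]), array([250.7, 150.5]), array([255. , 150.2])]
-0.035 [array([247.1, 153.4]), array([251.4, 153.1]), array([255.7, 152.7])]
[248.94033045 145.80099882] [248.18087689 150.15134489]
[184 180 184 184 176 171 166 176 201 275 346 444 547 596 600 599 605 631
 668 687 687 647 538 397 330 321 321 319 313 316]
[185 182 181 173 178 176 181 172 171 183 277 449 614 682 695 646 495 353
 315 310 311 310 304 308 310 310 320 320 315 316]
```

Request:
step_arm:
  deltas:
    - [0, 0, 0, 0.2, -1.4, 4, -1]
    - [0, 0, 0, 0, 0, 4, -1]
    - [0, 0, 0, 0, 0, 4, -1]
    - [0, 0, 0, 0, 0, 4, -1]
    - [0, 0, 0, 0, 0, 0, -1]
  squeeze: 60

```text
time_s: 7.6
tcp_pos: [0.5285, 0.1445, 0.0929]
eef_rot: [-179.8, 0.2, 90.1]
contact_force: [-0.5, -0.0, -0.9]
gripper_width: 0.0278
```

Request:
step_arm:
  deltas:
    - [0, 0, 0, 0, 0, 3, -1]
    - [0, 0, 0, 0, 0, 3, -1]
    - [0, 0, 0, 0, 0, 3, -1]
    - [0, 0, 0, 0, 0, 0, -1]

```text
time_s: 8.0
tcp_pos: [0.5285, 0.1445, 0.0831]
eef_rot: [-179.8, 0.2, 90.1]
contact_force: [-0.4, -0.6, -0.6]
gripper_width: 0.0277
```

```bash
python3 look.py w7 wrist; python3 look.py s7 side; python3 - <<'E'
import cv2,numpy as np
a=cv2.imread('pics/s7.png');c=cv2.imread('pics/w7.png')
z=lambda im,x,y,k:cv2.resize(im[y:y+80,x:x+80],None,fx=k,fy=k,interpolation=0)
cv2.imwrite('pics/z7.png',np.hstack([z(a,205,110,5),z(c,217,210,5)]))
E
```

```text
[0.5285 0.1445 0.0831] [-179.82    0.2    90.08] [-0.42 -0.56 -0.65] 0.0276767395050107 [ 3.580e+01  1.680e+01 -2.590e+01  1.000e-01 -4.760e+01 -1.258e+02]
[0.5286 0.1445 0.0833] [-179.84    0.19   90.09] [-0.25  0.89 -0.15] 0.027636702236990725 [ 3.580e+01  1.680e+01 -2.580e+01  1.000e-01 -4.770e+01 -1.258e+02]
```

View pics/z7.png

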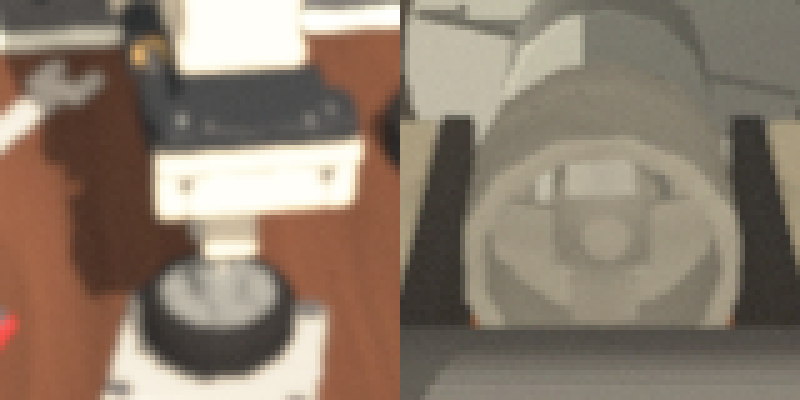

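The tip shows inside the tooth gap, centred within about 0.5 mm. Now I'll press in small steps and watch the force.

Request:
step_arm:
  deltas:
    - [0, 0, 0, 0, 0, 2, -1]
    - [0, 0, 0, 0, 0, 0, -1]

```text
time_s: 8.3
tcp_pos: [0.5289, 0.1448, 0.0818]
eef_rot: [-179.9, 0.2, 90.1]
contact_force: [-2.1, 1.4, -0.4]
gripper_width: 0.0276
```

Request:
step_arm:
  deltas:
    - [0, 0, 0, 0, 0, 2, -1]
    - [0, 0, 0, 0, 0, 0, -1]

```text
time_s: 8.5
tcp_pos: [0.5291, 0.1451, 0.0801]
eef_rot: [-179.9, 0.1, 90.1]
contact_force: [-0.4, 0.2, -1.9]
gripper_width: 0.0275
```

Request:
step_arm:
  deltas:
    - [0, 0, 0, 0, 0, 1, -1]
    - [0, 0, 0, 0, 0, 1, -1]

```text
time_s: 8.7
tcp_pos: [0.5295, 0.1451, 0.0787]
eef_rot: [-180.0, 0.1, 90.1]
contact_force: [-1.4, 0.6, 6.0]
gripper_width: 0.0275
```

Request:
step_arm:
  deltas:
    - [0, 0, 0, 0, 0, 1, -1]

```text
time_s: 8.8
tcp_pos: [0.5297, 0.1451, 0.0781]
eef_rot: [180.0, 0.1, 90.1]
contact_force: [-1.8, 0.2, 3.5]
gripper_width: 0.0277
```

Request:
step_arm:
  deltas:
    - [0, 0, 0, 0, 0, 1, -1]

```text
time_s: 8.9
tcp_pos: [0.5298, 0.145, 0.0774]
eef_rot: [180.0, 0.1, 90.1]
contact_force: [-2.2, 0.5, 4.5]
gripper_width: 0.0275
```

Request:
step_arm:
  deltas:
    - [0, 0, 0, 0, 0, 1, -1]

```text
time_s: 9.0
tcp_pos: [0.5296, 0.1449, 0.0764]
eef_rot: [-180.0, 0.1, 90.1]
contact_force: [-2.5, 0.0, 2.7]
gripper_width: 0.0273
```

Request:
step_arm:
  deltas:
    - [0, 0, 0, 0, -0.6, 1, -1]

```text
time_s: 9.1
tcp_pos: [0.529, 0.1449, 0.0753]
eef_rot: [-180.0, 0.1, 90.1]
contact_force: [-0.5, -0.8, 5.6]
gripper_width: 0.0278
```

Request:
step_arm:
  deltas:
    - [0, 0, 0, 0, -0.4, 1, -1]

```text
time_s: 9.2
tcp_pos: [0.5287, 0.1449, 0.0744]
eef_rot: [180.0, 0.1, 90.2]
contact_force: [0.6, -0.0, 3.6]
gripper_width: 0.0275
```

Request:
step_arm:
  deltas:
    - [0, 0, 0, 0, -0.2, 1, -1]

```text
time_s: 9.3
tcp_pos: [0.5288, 0.145, 0.0734]
eef_rot: [179.9, 0.1, 90.2]
contact_force: [-0.6, -0.4, 4.9]
gripper_width: 0.0277
```

Request:
step_arm:
  deltas:
    - [0, 0, 0, 0, -0.2, 1, -1]

```text
time_s: 9.4
tcp_pos: [0.5288, 0.145, 0.0725]
eef_rot: [179.9, 0.1, 90.2]
contact_force: [-0.2, 0.0, 2.8]
gripper_width: 0.0274
```

Request:
step_arm:
  deltas:
    - [0, 0, 0, 0, -0.1, 1, -1]

```text
time_s: 9.5
tcp_pos: [0.5288, 0.1451, 0.0715]
eef_rot: [179.9, 0.1, 90.2]
contact_force: [-1.0, 0.8, 4.8]
gripper_width: 0.0275
```

Request:
step_arm:
  deltas:
    - [0, 0, 0, 0, -0.1, 1, -1]

```text
time_s: 9.6
tcp_pos: [0.5288, 0.1451, 0.0705]
eef_rot: [179.9, 0.1, 90.2]
contact_force: [-1.3, -2.2, 5.9]
gripper_width: 0.0276
```

Request:
step_arm:
  deltas:
    - [0, 0, 0, 0, -0.1, 1, -1]

```text
time_s: 9.7
tcp_pos: [0.5288, 0.1452, 0.0694]
eef_rot: [179.9, 0.1, 90.2]
contact_force: [-1.0, -0.1, 4.7]
gripper_width: 0.0278
```

Request:
step_arm:
  deltas:
    - [0, 0, 0, 0, -0.1, 1, -1]

```text
time_s: 9.8
tcp_pos: [0.5287, 0.1451, 0.0683]
eef_rot: [179.9, 0.1, 90.2]
contact_force: [-2.1, -1.1, 4.3]
gripper_width: 0.0276
```

Request:
step_arm:
  deltas:
    - [0, 0, 0, 0, -0.2, 1, -1]

```text
time_s: 9.9
tcp_pos: [0.5287, 0.1452, 0.0673]
eef_rot: [179.9, 0.1, 90.2]
contact_force: [-1.3, 1.2, 7.7]
gripper_width: 0.0279
```

Request:
step_arm:
  deltas:
    - [0, 0, 0, 0, -0.2, 1, -1]

```text
time_s: 10.0
tcp_pos: [0.5286, 0.1452, 0.0662]
eef_rot: [179.9, 0.1, 90.2]
contact_force: [-0.6, -0.2, 3.5]
gripper_width: 0.0278
```

Request:
step_arm:
  deltas:
    - [0, 0, 0, 0, -0.1, 1, -1]

```text
time_s: 10.1
tcp_pos: [0.5287, 0.1453, 0.0652]
eef_rot: [179.8, 0.1, 90.2]
contact_force: [-0.9, 1.2, 5.3]
gripper_width: 0.0276
```

Request:
step_arm:
  deltas:
    - [0, 0, 0, 0, -0.1, 1, -1]

```text
time_s: 10.2
tcp_pos: [0.5286, 0.1453, 0.0642]
eef_rot: [179.8, 0.1, 90.2]
contact_force: [-0.2, -0.2, 3.7]
gripper_width: 0.0277
```

Request:
step_arm:
  deltas:
    - [0, 0, 0, 0, -0.1, 1, -1]

```text
time_s: 10.3
tcp_pos: [0.5286, 0.1453, 0.0632]
eef_rot: [179.8, 0.1, 90.2]
contact_force: [-2.4, -0.5, 7.4]
gripper_width: 0.0273
```

Request:
step_arm:
  deltas:
    - [0, 0, 0, 0, -0.1, 1, -1]

```text
time_s: 10.4
tcp_pos: [0.5287, 0.1453, 0.0625]
eef_rot: [179.8, 0.1, 90.2]
contact_force: [-2.8, -0.6, 10.6]
gripper_width: 0.0278
```

Request:
step_arm:
  deltas:
    - [0, 0, 0, 0, -0.3, 1, -1]

```text
time_s: 10.5
tcp_pos: [0.5286, 0.1453, 0.0619]
eef_rot: [179.8, 0.1, 90.2]
contact_force: [-2.6, -1.5, 11.9]
gripper_width: 0.0277
```

```bash
cat > favg.py <<'E'
from plant import r
import numpy as np
F=[];Z=[]
for _ in range(5):
    s=r.get_state();F.append(s['contact_force']);Z.append(s['tcp_pos']);r.capture('side')
print(np.round(F,1).tolist(),np.mean(F,0).round(2),np.round(Z,5)[:,2],np.mean(Z,0).round(4))
E
python3 favg.py
```

```text
[[-2.6, -1.5, 11.9], [-1.8, -1.2, 9.2], [-1.6, -0.9, 8.6], [-1.1, -1.0, 8.6], [-2.0, -1.1, 8.8]] [-1.8  -1.13  9.39] [0.06194 0.06194 0.06193 0.06195 0.06194] [0.5286 0.1453 0.0619]
```

Request:
step_arm:
  deltas:
    - [0, 0, 0, 0, -0.4, 1.2, -1]

```text
time_s: 10.85
tcp_pos: [0.5286, 0.1453, 0.0615]
eef_rot: [179.7, 0.1, 90.2]
contact_force: [-3.7, -1.9, 12.4]
gripper_width: 0.0276
```

```bash
python3 favg.py
```

```text
[[-3.7, -1.9, 12.4], [-1.7, -1.5, 9.5], [-1.0, -1.0, 9.9], [-1.2, -1.8, 8.9], [-1.6, -0.8, 9.8]] [-1.86 -1.38 10.1 ] [0.0615  0.0614  0.06137 0.06138 0.06133] [0.5286 0.1453 0.0614]
```

Request:
step_arm:
  deltas:
    - [0, 0, 0, 0, -0.4, 1.2, -1]

```text
time_s: 11.2
tcp_pos: [0.5286, 0.1453, 0.061]
eef_rot: [179.7, 0.1, 90.3]
contact_force: [-0.4, -2.4, 11.1]
gripper_width: 0.0275
```

```bash
python3 favg.py
```

```text
[[-0.4, -2.4, 11.1], [0.3, -2.4, 9.3], [-1.3, -1.8, 9.2], [-0.1, -1.3, 8.9], [-0.0, -1.7, 8.6]] [-0.32 -1.92  9.41] [0.06095 0.06087 0.06081 0.06079 0.0608 ] [0.5286 0.1453 0.0608]
```

The force has stopped climbing, so the nut may be slipping in the grip. I'll compare wrist views.

```bash
python3 look.py w8 wrist; python3 look.py s8 side; python3 - <<'E'
import cv2,numpy as np
a=cv2.imread('pics/w7.png');c=cv2.imread('pics/w8.png')
z=lambda im,x,y,k:cv2.resize(im[y:y+80,x:x+80],None,fx=k,fy=k,interpolation=0)
cv2.imwrite('pics/z8.png',np.hstack([z(a,217,210,5),z(c,217,210,5)]))
E
```

```text
[0.5286 0.1453 0.0608] [1.7967e+02 8.0000e-02 9.0240e+01] [-0.46 -1.95  9.21] 0.027462653532868007 [  36.    18.2  -27.7    0.4  -44.  -126.1]
[0.5286 0.1453 0.0608] [1.7967e+02 8.0000e-02 9.0250e+01] [-1.43 -1.3   9.53] 0.027631826330499286 [  36.    18.2  -27.7    0.4  -44.  -126.1]
```

View pics/z8.png

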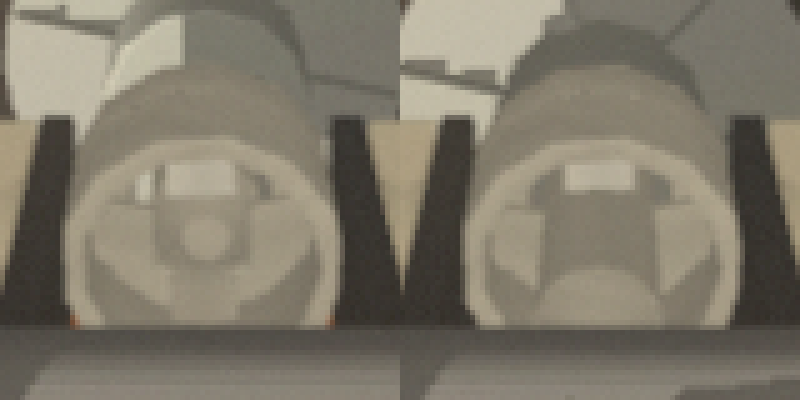

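```bash
python3 - <<'E'
import cv2,numpy as np
g=lambda n:cv2.imread(f'pics/{n}.png',0).astype(np.float32)
def sh(a,b,x,y,w,h):
    A=a[y:y+h,x:x+w];B=b[y:y+h,x:x+w]
    W=np.eye(2,3,dtype=np.float32)
    cc,W=cv2.findTransformECC(A,B,W,cv2.MOTION_TRANSLATION,(3,200,1e-6),None,3); return W[:,2].round(2),round(cc,3)
for n1,n2 in [('w4','w5'),('w5','w7'),('w5','w6'),('w6','w7'),('w7','w8'),('w6','w8')]:
    a,b=g(n1),g(n2)
    print(n1,n2,'nut topring',sh(a,b,236,232,44,22),'ringL',sh(a,b,226,240,14,30),'ringR',sh(a,b,276,240,14,30),'fingers',sh(a,b,205,232,110,40))
E
```

```text
w4 w5 nut topring (array([-0.2 ,  0.04], dtype=float32), 0.948) ringL (array([-0.05, -0.09], dtype=float32), 0.999) ringR (array([-0.04,  0.01], dtype=float32), 0.999) fingers (array([-0.04, -0.02], dtype=float32), 0.996)
w5 w7 nut topring (array([0.6 , 0.77], dtype=float32), 0.731) ringL (array([ 0.06, -0.16], dtype=float32), 0.994) ringR (array([-0.  ,  0.01], dtype=float32), 0.997) fingers (array([0.  , 0.97], dtype=float32), 0.95)
w5 w6 nut topring (array([-0.17, -0.13], dtype=float32), 0.898) ringL (array([ 0.03, -0.06], dtype=float32), 1.0) ringR (array([-0.01, -0.01], dtype=float32), 0.999) fingers (array([-0.  ,  0.57], dtype=float32), 0.966)
w6 w7 nut topring (array([0.8 , 0.86], dtype=float32), 0.668) ringL (array([ 0.05, -0.13], dtype=float32), 0.996) ringR (array([-0.01,  0.07], dtype=float32), 0.995) fingers (array([0.01, 1.67], dtype=float32), 0.92)
w7 w8 nut topring (array([-0.67, -0.84], dtype=float32), 0.815) ringL (array([-0.14,  0.4 ], dtype=float32), 0.976) ringR (array([-0.03,  0.27], dtype=float32), 0.991) fingers (array([-0.08,  0.08], dtype=float32), 0.96)
w6 w8 nut topring (array([-0.03,  0.26], dtype=float32), 0.78) ringL (array([0.03, 0.25], dtype=float32), 0.988) ringR (array([-0.06,  0.22], dtype=float32), 0.992) fingers (array([-0.02,  1.12], dtype=float32), 0.948)
```

The nut slipped about 0.3 mm in the fingers. That puts the wheel about 2.9 mm down, which agrees with the resting force of roughly 10 N. I'll let go now.

Request:
step_arm:
  deltas:
    - [0, 0, 0, 0, 0, 0, -0.1]
    - [0, 0, 0, 0, 0, 0, -0.1]
    - [0, 0, 0, 0, 0, 0, -0.1]
    - [0, 0, 0, 0, 0, 0, -0.1]

```text
time_s: 11.95
tcp_pos: [0.5276, 0.1448, 0.0594]
eef_rot: [179.8, 0.1, 90.2]
contact_force: [0.1, -0.5, 0.1]
gripper_width: 0.0394
```

```bash
python3 favg.py; python3 look.py w9 wrist;python3 - <<'E'
import cv2,numpy as np
a=cv2.imread('pics/w8.png');c=cv2.imread('pics/w9.png')
z=lambda im,x,y,k:cv2.resize(im[y:y+80,x:x+80],None,fx=k,fy=k,interpolation=0)
cv2.imwrite('pics/z9.png',np.hstack([z(a,217,210,5),z(c,217,210,5)]))
E
```

```text
[[0.1, -0.5, 0.1], [-0.2, -0.4, -0.7], [0.1, -0.3, -0.7], [-0.5, 0.2, -1.1], [0.2, -0.2, -0.3]] [-0.07 -0.23 -0.56] [0.05936 0.05931 0.05942 0.05952 0.05961] [0.5276 0.1449 0.0594]
[0.5278 0.1449 0.0597] [1.7976e+02 1.0000e-01 9.0200e+01] [-0.08  0.55 -0.89] 0.039509667631342484 [  36.    18.2  -27.7    0.3  -43.9 -126.1]
```

View pics/z9.png

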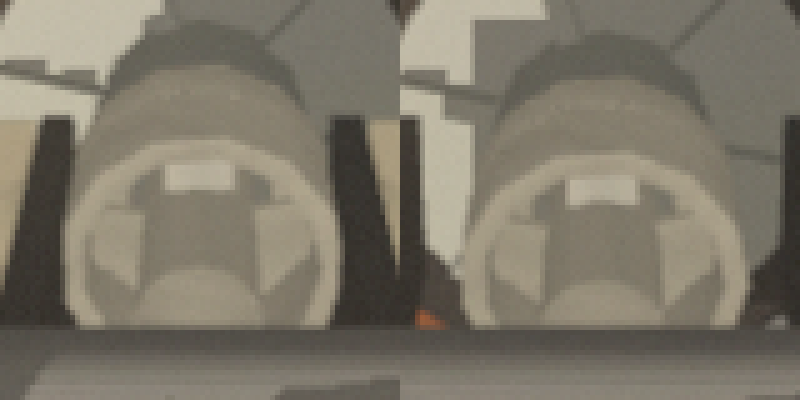

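The nut is free (width 39.5 mm, force about 0). I'll lift straight up, clear the view and compare the wheel's height with the first pictures.

Request:
step_arm:
  deltas:
    - [0, 0, 0, 0, 0.5, 0, 0.1]
    - [0, 0, 0, 0, 0.5, 0, 0.1]
    - [0, 0, 0, 0, 0, -6, 0.1]
    - [0, 0, 0, 0, 0, -12, 0.1]
    - [0, 0, 0, 0, 0, -20, 0.1]
    - [0, 0, 0, 0, 0, -30, 0.1]
    - [0, 0, 0, 0, 0, -40, 0.1]
    - [0, 0, 0, 0, 0, -40, 0.1]

```text
time_s: 13.05
tcp_pos: [0.5254, 0.1434, 0.2112]
eef_rot: [-179.8, 0.4, 90.2]
contact_force: [1.0, 0.3, -0.5]
gripper_width: 0.0481
```

Request:
step_arm:
  deltas:
    - [0, 0, 0, 30, 0, -20, 0.1]
    - [0, 0, 0, 40, 0, -10, 0.1]
    - [0, 0, 0, 40, 0, 0, 0.1]
    - [0, 0, 0, 40, 0, 0, 0.1]
    - [0, 0, 0, 40, 0, 0, 0.1]
    - [0, 0, 0, 30, 0, 0, 0.1]
    - [0, 0, 0, 0, 0, 0, 0.1]
    - [0, 0, 0, 0, 0, 0, 0.1]

```text
time_s: 13.85
tcp_pos: [0.5268, 0.3722, 0.2623]
eef_rot: [179.2, -0.4, 90.1]
contact_force: [-0.4, -0.7, 0.1]
gripper_width: 0.048
```

```bash
python3 look.py s10 side; python3 look.py c10 scene; python3 - <<'E'
import cv2,numpy as np
a=cv2.imread('pics/s10.png');c=cv2.imread('pics/c10.png')
z=lambda im,x,y,k:cv2.resize(im[y:y+66,x:x+66],None,fx=k,fy=k,interpolation=0)
cv2.imwrite('pics/z10.png',np.hstack([z(a,215,140,6),z(c,245,180,6)]))
E
```

```text
[0.5268 0.3722 0.2623] [179.18  -0.41  90.1 ] [-0.35 -0.7   0.12] 0.04798863483407662 [  52.8   16.1   -1.2    0.4  -71.9 -142.8]
[0.5269 0.372  0.2624] [179.17  -0.42  90.07] [ 0.78  0.6  -0.38] 0.048205204903291624 [  52.8   16.1   -1.2    0.4  -71.9 -142.8]
```

View pics/z10.png

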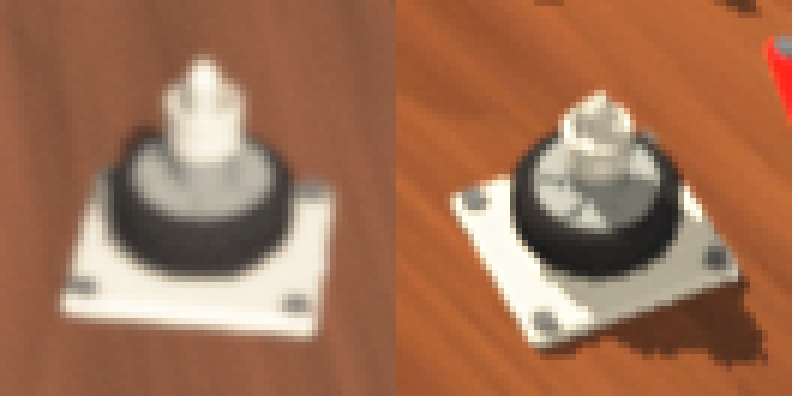

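View pics/s10.png

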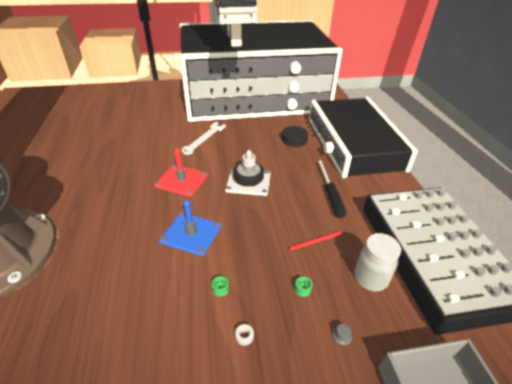

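The nut is on the axle at side (249,161), on the hub; the other things look unmoved. Next I'll measure how far the wheel went down.

```bash
python3 - <<'E'
import cv2,numpy as np,pickle
from h import *
from plant import r
S=r.camera_info('side');C=r.camera_info('scene')
p=np.array([.5285,.145,.05])
print('side px/3mm',proj(S,p-[0,0,.003])-proj(S,p),'scene',proj(C,p-[0,0,.003])-proj(C,p))
g=lambda n:cv2.imread(f'pics/{n}.png',0).astype(np.float32)
def sh(a,b,x,y,w,h):
    A=a[y:y+h,x:x+w];B=b[y:y+h,x:x+w];W=np.eye(2,3,dtype=np.float32)
    cc,W=cv2.findTransformECC(A,B,W,cv2.MOTION_TRANSLATION,(3,200,1e-6),None,3); return W[:,2].round(2),round(cc,3)
a,b=g('side0'),g('s10'); a2,b2=g('scene0'),g('c10')
print('side wheel rim L',sh(a,b,231,162,9,20),'R',sh(a,b,258,162,8,20),'wheel bottom',sh(a,b,238,170,22,20),'plate front edge',sh(a,b,226,188,42,10))
print('scene wheel bottom',sh(a2,b2,266,206,26,22),'plate',sh(a2,b2,252,215,20,26))
def edge(im,cols,r0,r1):
    pr=im[r0:r1,cols].mean(1); d=np.gradient(pr); k=np.clip(d,0,None)**2; return (k*np.arange(r0,r1)).sum()/k.sum()
for n in('side0','s10'):
    im=g(n); print(n,'tread->plate',edge(im,slice(243,254),180,190).round(2), 'hub->tread (neg)',edge(-im,slice(241,246),168,180).round(2),edge(-im,slice(252,256),168,180).round(2))
E
```

```text
side px/3mm [-0.00454361  1.02354721] scene [-0.03287682  0.76559794]
side wheel rim L (array([0.12, 0.81], dtype=float32), 0.983) R (array([-0.06,  0.72], dtype=float32), 0.992) wheel bottom (array([0.17, 0.87], dtype=float32), 0.995) plate front edge (array([-0.02, -0.01], dtype=float32), 1.0)
scene wheel bottom (array([-0.1 ,  0.64], dtype=float32), 0.982) plate (array([-0.07,  0.31], dtype=float32), 0.991)
side0 tread->plate 184.98 hub->tread (neg) 174.26 174.36
s10 tread->plate 185.76 hub->tread (neg) 175.22 175.24
```

The side camera gives a wheel drop of 0.72–0.97 px, or 2.1–2.8 mm, and the scene camera gives 2.5 mm. Both are in range, so I'll hand in.

```bash
python3 -c "
from plant import r
print(r.get_state()['contact_force']); print(r.close_job())"
```

```text
[ 9.87875228e-01 -1.30624335e-01  9.79521806e-04]
the job is handed in; nothing more can be done
None
```

The push nut is on the axle, pressed down onto the wheel's hub and holding the wheel against the spring washer. I let go of it, moved the arm clear, and handed the job in at about 14 s.

- **Wheel travel:** comparing pictures before and after, the wheel went down about 2.1–2.8 mm (side camera) and 2.5 mm (scene camera). That is within the 1–5 mm allowed, close to the 2.7 mm best, and well short of crushing. The movement is less than one pixel, so this is only good to a few tenths of a mm. One part of the plate in the scene picture, which should not have moved, also read a 0.3 px shift (about 1 mm), probably from changed shadows. The side picture's plate edge read zero.
- **Feel:** sliding the nut on read about 5 N, and the force began to rise at the hub face, roughly 34 mm below the tip. From there the arm pushed about 3.2 mm further.
- **What disagreed:** over the last millimetre of pressing, the force held at rest stayed at about 9 N instead of climbing. The wrist view showed only about 0.3 mm of slip in the fingers, too little to explain that, so I relied on the positions and the pictures.
- **At the release:** the arm dropped about 1.2 mm as the fingers opened. The pictures afterwards still show the wheel in range.
- **The rest:** the nut sits on the hub, the gripper touches nothing, and the other things look unmoved in the last side picture.

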